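Load the wide dip-slide paddle into the reader

TASK

Swing the door of the reader wide open. Then pick up the wide-bladed sampling paddle and slide its blade flat into the reader's slot, fully home until the handle's shoulder meets the reader's face, and leave it there with the door still open. Do not disturb the narrow-bladed paddle or the marker.

Things in the scene. Friction and masses are not known exactly. Their poses are not given: they have to be found in the camera images.
- reader_door (a joint): Vertical hinge of the reader's upright front door, at the right-hand (-y) edge as the robot sees it: 0 shut, grows as the door swings towards the robot, 1.9 at its stop. Light; stays where it is left; may start up to 0.15 ajar. The slot lies behind the door; opened by about 1.5 it is well out of the way.
- door_grip (a point): Grip point on the door's steel handle, an upright round bar 10 mm thick at the door's free (left) end. This point is 16 mm below the bar's top and 89 mm above the worktop; the bar is free all round for 23 mm below it (lower, two stays join it to the door), so it can be pinched from above and turn between the pads. Axes turn with the door: y hinge to free end, -x out of its front.
- door_hinge (a point): Point on the door's hinge line. The grip point lies 135 mm along the door's y and 41 mm along its -x from here. The door panel is 150 mm wide, 80 mm high and 12 mm thick, its top 94 mm above the worktop.
- reader: The reader, a fixed white instrument 150 deep (x) x 160 wide (y) x 100 mm high with a display on top; origin at the centre of its underside, -x is its front. Its place and yaw vary. Left of it, from about x = 0.58 m on and between y = -0.08 and 0.16, a fixed colony counter stands with its magnifier over it: pass in front of it.
- slot_mouth (a point): Centre of the slot's mouth in the reader's grey front face, 55 mm above the worktop. x points straight into the reader, y along the slot's width, z up. The slot is level, 44 mm wide, 7 mm high, 85 mm deep, with 3 mm bevels round its mouth; 10 mm left of the reader's middle, 85 mm from the hinge line.
- wide_paddle_mid (a point): Centre of the wide paddle's grey handle (loose, lying flat, about 60 g), 9 mm above the worktop. x points towards the blade, z up. Handle 80 long (x -40 to +40) x 22 wide x 18 mm thick. The white blade, 40 wide and 4 mm thick, at the handle's mid-height, runs from the handle's end to x = 110 mm (70 mm of blade). Balance point about x = 12 mm. Faces alike.
- wide_paddle_tip (a point): Middle of the wide blade's far end, 110 mm along x from the handle's centre; same axes.
- narrow_paddle_mid (a point): Centre of the handle of the other paddle, alike except that its blade is only 22 mm wide, no wider than the handle. To be left where it lies; the two paddles may swap places.
- marker: A loose marker, 17 x 136 x 18 mm, lying on the worktop in front of the reader; to be left alone. Origin at its underside.

How it is judged (in metres and radians):
On the way, in this order (a step that is already met when the one before it is completed fails the run):
1. the door is swung wide open (beyond 1.2 rad) while the paddle still lies on the worktop (value of joint reader_door above 1.2 rad and height (world z) of wide_paddle_mid below 0.03 m), for 0.2 s.
2. the wide paddle's blade has entered the slot by 20 mm (x of wide_paddle_tip in the frame of slot_mouth above 0.02 m and z of wide_paddle_tip in the frame of slot_mouth between -0.006 and 0.006 m and y of wide_paddle_tip in the frame of slot_mouth between -0.006 and 0.006 m), for 0.1 s.
At the end, for the whole second after the job is handed in: The wide paddle rests in the slot, its blade at least 66 of 70 mm inside, within 6 mm of the slot's centre line and 0.12 rad of square and level, at rest; the door is still open by more than 1.0 rad (x of wide_paddle_tip in the frame of slot_mouth above 0.066 m and z of wide_paddle_tip in the frame of slot_mouth between -0.006 and 0.006 m and y of wide_paddle_tip in the frame of slot_mouth between -0.006 and 0.006 m and angle between the x axis of wide_paddle_tip and the x axis of slot_mouth, either way round below 0.12 rad and angle between the z axis of wide_paddle_tip and the z axis of slot_mouth, either way round below 0.12 rad and value of joint reader_door above 1 rad and linear speed of wide_paddle below 0.01 m/s); the robot touches nothing.
It fails at once if the narrow paddle is moved by more than 20 mm (distance of narrow_paddle_mid from where it was at the start of the episode above 0.02 m).
It fails at once if the marker is moved by more than 20 mm (distance of marker from where it was at the start of the episode above 0.02 m).
It also fails if it takes over 64 s, if anything falls off the work surface, if the arm or the gripper's body presses on something with over 40 N, if the wrist force passes 120 N, or if a joint passes its speed limit or range.

ROBOT

A 6-joint arm with a two-finger parallel gripper is mounted at the origin on a cart in front of the work surface, level with it; the furniture and walls round the work are solid. World frame = base frame: x ahead of the robot, y to its left, z up, the work surface at z = 0. Lengths are in mm, angles in rad, forces in N, time in s.
With the tool pointing down it reaches from about 275 to 825 mm from the base axis. Payload 4.9 kg.
Tool frame: the origin (TCP) lies at the very end of the fingers, on their centre line; the grasp point (between the pads) lies 19 mm behind it; z points along the fingers, y is the line along which they close (so a half turn about z gives the same grasp; the last joint's range is limited). The gripper opens to 85 mm and grips with 20 to 120 N. Pads are 22 mm wide; open, the fingers measure 114 mm over their backs; the gripper's body (76 mm by 85 mm) begins 54 mm behind the grasp point. The pads swing forward as they close: fully open they stand 13 mm farther back than shut.
Start: joints at [-1.363, 0.326, -0.193, 1.052, 0, 1.437], TCP at [184.363, -518.198, 231.281] pointing down, gripper open.
Joint ranges: [-2.65, 2.65], [-0.97, 1.79], [-1.3, 1.35], [-1.93, 2.1], [-1.47, 1.37], [-3.14, 3.14]. Speed limits (rad/s): [2.57, 2.57, 3.14, 3.14, 3.14, 3.14].

INTERFACE

Orientations are given as [roll, pitch, yaw] about the fixed x, y, z axes, in that order (R = Rz(yaw) Ry(pitch) Rx(roll)).
In Python, from bench import bot, solve_ik, imaging gives the robot as it stands. Calls block until the motion is done:
- bot.move_ptp(position, orientation): joint-space move of the TCP to a pose.
- bot.movel(position, rot=None, max_speed=150, threshold=None): straight line of the TCP; rot=None keeps the orientation; max_speed is the mean speed in mm/s. With threshold (N) it stops when the force on the tool has changed by that much, and returns True; else False.
- bot.move_j(angles): joint-space move.
- bot.grip(opening, effort=None): opening from 0.0 (shut) to 1.0 (fully open); effort is the grip in N (None keeps the last); returns when the fingers have stopped.
- bot.dwell(seconds).
- solve_ik(position, orientation): joint angles nearest the present ones, or None.
- bot.get_state(): the state.
- imaging.capture(name): name is "scene" or "top"; returns the picture (420x560x3 uint8, blue, green, red); there is no depth.
- imaging.camera_model(name): a dict with "K" (3x3 intrinsics, pixels), "k1" (the pictures are not rectified: a ray, as slopes to the right and down, at radius r is drawn at 1 + k1 r^2 times it, then the intrinsics apply), "position" and "rotation" of the camera in the world. Camera axes: x right, y up, looking along -z (the intrinsics and any distortion apply to the point x, -y, -z); pixel columns grow to the right and rows downward; lengths in mm; the calibration is good to about 2 mm. A picture is of the moment at which its call begins. camera_model takes no time and is no camera call.
A pose or a line that the arm cannot do raises bot.IKError and nothing moves.
- bot.sign_off(): hands the job in; it is judged then, once.
The state is a dict: "t": time; "qpos": joint angles; "joint_velocities": joint speeds; "effort": joint torques, N m; "tcp_pos": TCP position; "orientation": TCP orientation; "contact_force": force on the tool from outside, world axes, zero at the start; "wrist_torque": the same for the moment, N m; "opening": opening from 0.0 (shut) to 1.0 (fully open); "gripper_force": force on a finger pad.
Only numpy, scipy, OpenCV 4.12 (cv2) and the standard library are available. Lean on these libraries where they do the work, as an engineer would, in place of code of your own. Each camera call takes 0.05 s, during which the arm holds its last target. There are 200 camera calls.

## Working session

There is one attempt and no reset: what is moved stays moved. The work goes in short steps, each a Python script; the robot and the scene stay as the last script left them, time stands still between calls to the robot, and variables do not carry over. Pictures are saved under pics/ and viewed, at most 10 in all, crops included, and the job is handed in when it is done.

```bash
ls; mkdir -p pics; python3 - <<'E'
from bench import bot, solve_ik, imaging
import cv2,numpy as np
for n in("scene","top"):
    im=imaging.capture(n); cv2.imwrite(f"pics/{n}0.png",im)
    m=imaging.camera_model(n); print(n,{k:np.round(v,3).tolist() for k,v in m.items()})
print(bot.get_state())
E
```

```text
pics
scene {'K': [[457.806, 0.0, 273.457], [0.0, 457.806, 201.44], [0.0, 0.0, 1.0]], 'k1': -0.053, 'position': [772.977, -639.296, 1013.985], 'rotation': [0.63, -0.001, 0.349]}
top {'K': [[477.734, 0.0, 280.0], [0.0, 477.734, 209.949], [0.0, 0.0, 1.0]], 'k1': -0.159, 'position': [406.772, -6.706, 1218.775], 'rotation': [0.131, 0.004, -1.549]}
{'t': 0.1, 'qpos': array([-1.36314816e+00,  3.26846456e-01, -1.93463553e-01,  1.05200871e+00,
        7.06535691e-06,  1.43658060e+00]), 'joint_velocities': array([ 0.00107249, -0.00100598,  0.00374708, -0.00056696,  0.00033812,
        0.00089312]), 'effort': array([-1.09039676e-03, -4.44245088e+01,  2.63035709e+01,  8.02378374e-03,
       -1.63650002e-04, -6.32828829e-06]), 'tcp_pos': array([ 184.28236369, -517.66582795,  230.60055079]), 'orientation': array([-3.14008490e+00, -2.10717636e-04,  3.41863732e-01]), 'contact_force': array([-0.16966739, -0.12414868,  0.34969049]), 'wrist_torque': array([ 0.011743  , -0.00280423, -0.06502215]), 'gripper_force': 0.0, 'opening': 0.9998372073705588}
```

View pics/scene0.png

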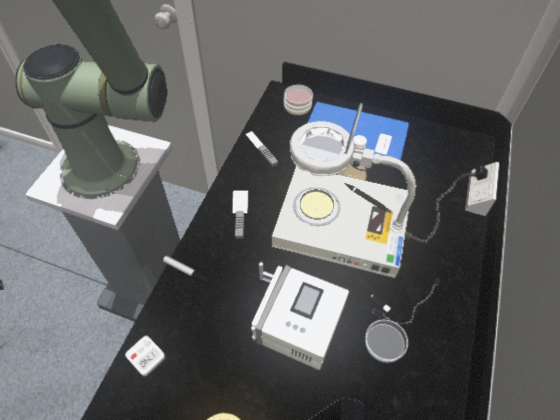

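View pics/top0.png

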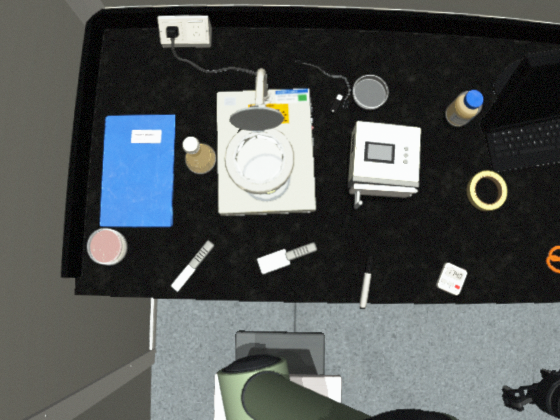

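Scene: the wide paddle is at about (240,213), with the reader at (300,315), the door handle at (265,270) and the marker at (179,266). Top: the wide paddle runs from tip (258,266) to handle end (317,246). The reader is at (385,158), the door's bar near (358,200), and the narrow paddle at (193,265). Next I'll enlarge both.

```bash
cat > h.py <<'E'
import numpy as np, cv2
from scipy.spatial.transform import Rotation as R
from scipy.optimize import least_squares
from bench import bot, solve_ik, imaging
M={n:imaging.camera_model(n) for n in("scene","top")}
def proj(n,P):
    m=M[n]; c=R.from_euler('xyz',m["rotation"]).inv().apply(np.atleast_2d(P)-m["position"])
    s=np.c_[c[:,0],-c[:,1]]/-c[:,2:]; s=s*(1+m["k1"]*(s**2).sum(1,keepdims=True))
    K=np.array(m["K"]); return s*[K[0,0],K[1,1]]+K[:2,2]
def tri(ps,pt):
    r=least_squares(lambda P:np.r_[(proj("scene",P)[0]-ps),(proj("top",P)[0]-pt)],[500,0,50.]); return r.x,np.sqrt((r.fun**2).sum())
def onz(n,p,z):
    r=least_squares(lambda q:proj(n,[q[0],q[1],z])[0]-p,[500,0.]); return np.r_[r.x,z]
E
python3 - <<'E'
import cv2,numpy as np
s=cv2.imread("pics/scene0.png");t=cv2.imread("pics/top0.png")
def c(im,x,y,w,h,k): return cv2.resize(im[y:y+h,x:x+w],None,fx=k,fy=k,interpolation=cv2.INTER_CUBIC)
# top row: top crops ; bottom: scene crops
a=np.hstack([c(t,340,115,80,60+40,3) ,np.zeros((300,10,3),np.uint8),c(t,250,235,110,75,4)[:, :]])if 0 else None
o=np.zeros((600,800,3),np.uint8)
o[0:300,0:300]=c(t,345,118,75,75+0,4)[:300]
o[0:300,400:800]=0
o[0:400,0:320]=c(t,345,115,80,100,4)
o[0:160,330:610]=c(t,255,235,70,40,4)
o[170:410,330:450]=c(s,225,185,30,60,4)
o[170:600,460:800]=c(s,245,255,85,108,4)[:430,:340]
cv2.imwrite("pics/crop1.png",o)
E
```

```text
(no output)
```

View pics/crop1.png

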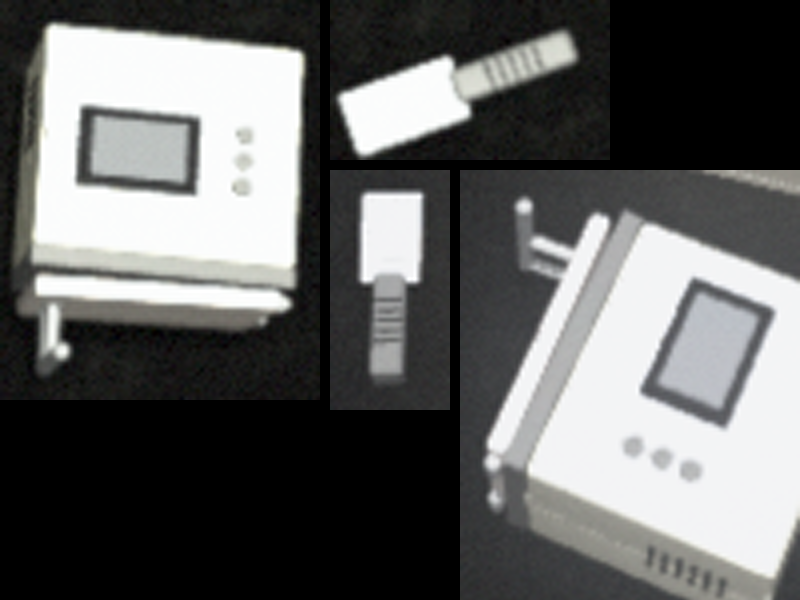

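```bash
python3 - <<'E'
from h import *
np.set_printoptions(precision=1,suppress=True)
T=lambda x,y:np.array([(x+.5)/4-.5+345,(y+.5)/4-.5+115])
TP=lambda x,y:np.array([(x-330+.5)/4-.5+255,(y+.5)/4-.5+235])
SP=lambda x,y:np.array([(x-330+.5)/4-.5+225,(y-170+.5)/4-.5+185])
S=lambda x,y:np.array([(x-460+.5)/4-.5+245,(y-170+.5)/4-.5+255])
for k,s,t in [("bartop",S(523,206),T(62,350)),("doorfree top",S(601,216),T(36,280)),("doorhinge top",S(492,448),T(288,299)),
 ("rd fl",S(646,224),T(33,247)),("rd fr",S(530,472),T(297,268)),("rd br",S(773,578),T(303,50)),
 ("tipA",SP(362,193),TP(338,97)),("tipB",SP(424,194),TP(362,157)),("shA",SP(361,279),TP(447,56)),("shB",SP(420,282),TP(470,110)),
 ("hendA",SP(370,376),TP(568,31)),("hendB",SP(404,376),TP(578,60))]:
    P,e=tri(s,t); print(k,P,e)
print(onz("top",(365,290),9),onz("scene",(179,266),9), proj("top",[[600,-100,0],[600,-100,100]]))
E
```

```text
bartop [ 577.2 -187.4  103.1] 0.9277368784266425
doorfree top [ 619.8 -173.6   94.6] 0.3595455434065703
doorhinge top [ 612.1 -324.5  101.8] 1.2951120088596688
rd fl [ 642.8 -170.6   93.6] 2.077550197660924
rd fr [ 633.5 -329.9  100.1] 2.483688776487918
rd br [ 768.4 -338.9  100. ] 1.0829215571408557
tipA [425.2  49.7  20. ] 9.597328058095423
tipB [420.7  53.1   1.3] 12.510459959630536
shA [452.1 -18.1  21.1] 9.532050528658791
shB [450.  -15.8   3. ] 11.01763736322338
hendA [477.2 -89.4  18.7] 4.2983281046381245
hendB [476.9 -86.8   8.7] 6.994896508772503
[ 366.5 -216.7    9. ] [ 371.9 -215.3    9. ] [[319.8 198. ]
 [323.  191.4]]
```

```bash
cat > fitp.py <<'E'
from h import *
np.set_printoptions(precision=3,suppress=True)
TP=lambda x,y:np.array([(x-330+.5)/4-.5+255,(y+.5)/4-.5+235])
SP=lambda x,y:np.array([(x-330+.5)/4-.5+225,(y-170+.5)/4-.5+185])
# model pts (paddle frame, blade top z=+2, handle top z=+9), y left of x
mod=np.array([[110,-20,2],[110,20,2],[40,-20,2],[40,20,2]])
top=np.array([TP(338,97),TP(362,157),TP(447,56),TP(470,110)])
sc=np.array([SP(424,194),SP(362,193),SP(420,282),SP(361,279)])
w=lambda p:R.from_euler('z',p[3]).apply(mod)+p[:3]
for use in("both","top","scene"):
    f=lambda p:np.r_[(proj("top",w(p))-top).ravel()*(use!="scene"),(proj("scene",w(p))-sc).ravel()*(use!="top"),0 if use=="both" else p[2]-9]
    r=least_squares(f,[460,-50,9,1.9]); print(use,r.x,np.abs(r.fun).max()); 
for a,b in zip(sc,top): print(tri(a,b))
E
python3 fitp.py
```

```text
both [465.371 -52.375   9.679   1.958] 1.5246179758488267
top [465.248 -52.545   9.028   1.98 ] 0.8537635458857835
scene [465.048 -51.811   9.024   1.928] 0.8562085432780293
(array([442.054,  59.717,   8.231]), np.float64(1.6771983406067803))
(array([403.971,  43.019,  13.105]), np.float64(1.2203493182790761))
(array([468.462,  -9.171,   8.311]), np.float64(0.9646606269968386))
(array([433.814, -24.672,  15.939]), np.float64(0.5067572309757172))
```

```bash
python3 - <<'E'
from h import *
np.set_printoptions(precision=3,suppress=True)
y0=np.pi-0.05
p=np.array([577.,-187.,170.])
bot.grip(0.5,30)
bot.move_ptp(p,[np.pi,0,y0])
s=bot.get_state();print(s["t"],s["tcp_pos"],s["qpos"])
print("hit",bot.movel([577,-187,72],max_speed=80,threshold=8))
s=bot.get_state();print(s["tcp_pos"],s["contact_force"])
bot.grip(0.0,30)
s=bot.get_state();print(s["t"],s["tcp_pos"],s["contact_force"],s["opening"],s["gripper_force"])
cv2.imwrite("pics/g.png",np.hstack([cv2.resize(imaging.capture(n)[y:y+100,x:x+100],(400,400)) for n,x,y in(("top",320,140),("scene",220,220))]))
E
```

```text
2.4667 [ 576.817 -187.781  170.12 ] [-0.436  0.474 -0.129  0.967 -0.    -0.385]
hit False
[ 577.461 -187.216   72.616] [-0.058  0.478 -0.141]
4.2333 [ 577.108 -186.268   72.404] [-0.808  3.451  4.209] 0.10387820456098933 29.463289976119995
```

View pics/g.png

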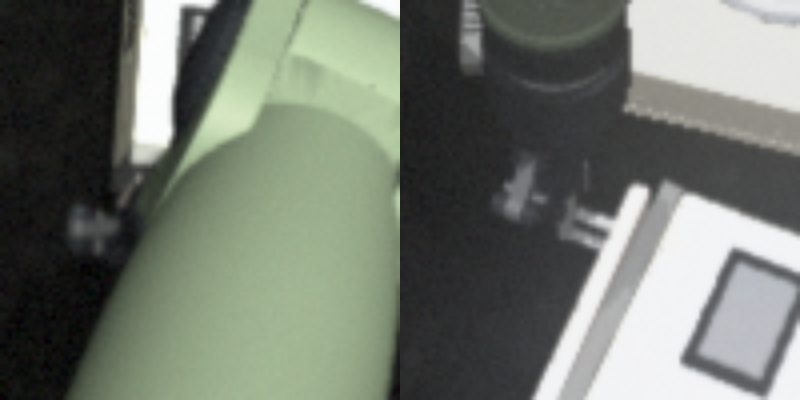

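The left half (top view) shows mostly arm. The right half (scene) shows the fingers around the bar at about (515,200), and the opening of 0.104 with 29 N confirms the bar is held. Next I'll swing the door.

```bash
python3 - <<'E'
from h import *
np.set_printoptions(precision=2,suppress=True)
y0=np.pi-0.05; H=np.array([611.,-324.]); g=np.array([577.1,-186.3])-H
for th in np.arange(.16,1.61,.16):
    c=H+R.from_euler('z',th).apply([*g,0])[:2]
    bot.movel([*c,72],rot=[np.pi,0,y0+.5*th],max_speed=90)
    s=bot.get_state(); print(s["t"],th,s["tcp_pos"],s["contact_force"],s["opening"])
    if np.abs(s["contact_force"]).max()>30: break
E
```

```text
4.7333 0.16 [ 555.7  -193.65   72.37] [-0.44  2.68  5.81] 0.10446335462438726
5.1333 0.32 [ 535.82 -204.21   72.32] [0.   3.25 5.76] 0.10453044162433253
5.5333 0.48 [ 517.36 -218.08   72.29] [-1.32  2.17  5.99] 0.10180706195668823
5.9333 0.64 [ 501.7  -234.48   72.3 ] [-1.45  0.87  6.96] 0.10263049597025896
6.3333 0.8 [ 488.83 -253.1    72.28] [-0.85  0.93  5.87] 0.10193425453714201
6.7333 0.9600000000000001 [ 478.77 -273.81   72.28] [-1.58 -0.21  6.61] 0.10640934149545238
7.1333 1.1199999999999999 [ 472.39 -295.52   72.29] [-1.23  1.14  5.77] 0.10349361814647591
7.5333 1.28 [ 469.25 -318.39   72.29] [-1.96  0.14  6.68] 0.10225753411306586
7.9333 1.44 [ 469.9  -340.62   72.27] [-2.74  0.21  7.42] 0.1011467759597494
8.3333 1.5999999999999999 [ 473.9  -363.01   72.29] [-4.63 -0.68  7.36] 0.10244148522865824
```

```bash
python3 - <<'E'
from h import *
bot.grip(0.3); p=bot.get_state()["tcp_pos"]
print(bot.movel([p[0],p[1],170],max_speed=120,threshold=15))
bot.move_ptp([320,60,220],[np.pi,0,1.955+np.pi])
print(bot.get_state()["t"],bot.get_state()["qpos"])
t=imaging.capture("top");s=imaging.capture("scene")
cv2.imwrite("pics/top2.png",t);cv2.imwrite("pics/scene2.png",s)
c=lambda im,x,y,w,h,k: cv2.resize(im[y:y+h,x:x+w],None,fx=k,fy=k,interpolation=cv2.INTER_CUBIC)
o=np.zeros((600,800,3),np.uint8)
o[0:420,0:400]=c(t,340,135,80,84,5)
o[0:600,400:800]=c(s,235,260,80,120,5)
o[430:590,0:280]=c(t,250,240,70,40,4)
cv2.imwrite("pics/crop2.png",o)
E
```

```text
False
11.2667 [-4.37269534e-02 -9.29386513e-02 -7.08303439e-01  9.54699073e-01
 -1.67286573e-04 -1.99758619e+00]
```

View pics/crop2.png

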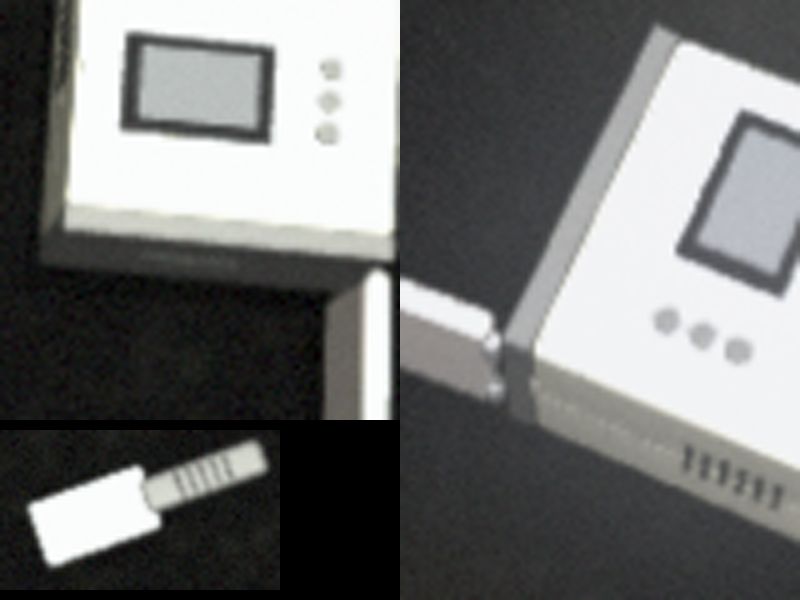

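The top crop shows the grey face's upper edge from (65,231) to (393,259), with the slot as a faint strip from (140,258) to (238,268). The door is open and clear on the right. In the scene crop the face corners are (655,25) and (505,340). The paddle hasn't moved.

```bash
python3 - <<'E'
from h import *
np.set_printoptions(precision=1,suppress=True)
T=lambda x,y:np.array([(x+.5)/5-.5+340,(y+.5)/5-.5+135])
S=lambda x,y:np.array([(x-400+.5)/5-.5+235,(y+.5)/5-.5+260])
for k,s,t in [("fl",S(655,25),T(65,231)),("fr",S(505,342),T(393,259)),("wfl",S(679,40),T(67,208)),("wfr",S(538,355),T(393,235))]:
    print(k,*tri(s,t)); print(onz("scene",s,100),onz("top",t,100))
print("slot",onz("top",T(140,258),55),onz("top",T(238,268),55))
print("bottom L,R",onz("top",T(42,262),0),onz("top",T(327,292),0))
print("hinge knob",onz("scene",S(493,340),94),"door top at hinge",onz("top",T(378,268),94))
E
```

```text
fl [ 629.9 -169.3  100.1] 1.5831610051444205
[ 632. -168.  100.] [ 627.4 -170.6  100. ]
fr [ 620.3 -329.3   98.9] 1.4388031088283166
[ 622.1 -328.7  100. ] [ 617.8 -330.2  100. ]
wfl [ 641.9 -170.9   96.3] 1.5828019976398404
[ 644.5 -171.5  100. ] [ 638.7 -171.6  100. ]
wfr [ 633.8 -329.5   96.6] 2.219508624935112
[ 636.9 -329.2  100. ] [ 629.5 -330.5  100. ]
slot [ 623.5 -214.8   55. ] [ 619.7 -264.1   55. ]
bottom L,R [ 630.5 -173.2    0. ] [ 618.2 -323.4    0. ]
hinge knob [ 616.2 -327.5   94. ] door top at hinge [ 614.3 -324.4   94. ]
```

```bash
python3 - <<'E'
from h import *
np.set_printoptions(precision=2,suppress=True)
def st(l): s=bot.get_state(); print(l,s["t"],s["tcp_pos"],s["orientation"],s["contact_force"],round(s["opening"],3),s["gripper_force"])
rot=[np.pi,0,1.955+np.pi]; u=np.array([np.cos(1.955),np.sin(1.955)])
p=np.array([465.3,-52.4])+0*u
bot.grip(0.55,60)
bot.move_ptp([*p,90],rot)
print(bot.movel([*p,4],max_speed=60,threshold=8)); st("down")
bot.grip(0.0,60); st("grip")
bot.movel([*p,120],max_speed=100); st("up")
yaw=np.pi-0.06; d=np.array([np.cos(.06),-np.sin(.06)])
m=np.array([625.5,-239.3])-160*d   # handle centre 50 mm before entry
bot.move_ptp([*m,120],[np.pi,0,yaw]); st("pre")
bot.dwell(.3)
t=imaging.capture("top");s=imaging.capture("scene")
cv2.imwrite("pics/top3.png",t);cv2.imwrite("pics/scene3.png",s)
c=lambda im,x,y,w,h,k: cv2.resize(im[y:y+h,x:x+w],None,fx=k,fy=k,interpolation=cv2.INTER_CUBIC)
cv2.imwrite("pics/crop3.png",np.hstack([c(t,320,150,100,120,4),c(s,200,230,100,120,4)]))
E
```

```text
False
down 14.1917 [465.61 -52.49   4.34] [-3.14 -0.   -1.19] [-0.19 -0.57  0.21] 0.552 0.0
grip 14.5417 [465.64 -52.47   4.5 ] [-3.14 -0.   -1.19] [-1.4   0.01  5.31] 0.241 59.32908475399017
up 15.85 [464.79 -52.28 119.42] [ 3.14  0.   -1.19] [ 0.67 -0.39 -0.39] 0.235 58.741010427474976
pre 17.3417 [ 465.67 -229.3   119.76] [ 3.14 -0.    3.08] [ 0.1  -0.01 -0.11] 0.24 58.67191672325134
```

View pics/crop3.png

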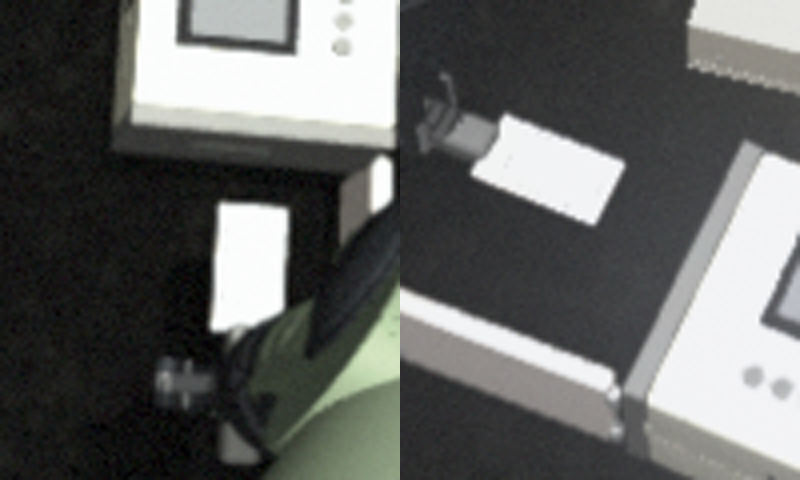

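The held paddle is level in both views. In the top crop its blade corners are (217,203), (289,208) and (210,331). In the scene crop they are (625,162), (597,226), (504,115) and (472,172). I'll check its pose before inserting.

```bash
python3 - <<'E'
from h import *
np.set_printoptions(precision=3,suppress=True)
top=np.array([[217,203],[289,208],[210,331]]); top=(top+.5)/4-.5+[320,150]
sc=np.array([[625,162],[597,226],[504,115],[472,172]])-[400,0]; sc=(sc+.5)/4-.5+[200,230]
mod=np.array([[110,20,2],[110,-20,2],[40,20,2],[40,-20,2]])
w=lambda p:R.from_euler('xyz',[0,p[4],p[3]]).apply(mod)+p[:3]
f=lambda p:np.r_[(proj("top",w(p)[:3])-top).ravel(),(proj("scene",w(p))-sc).ravel()]
r=least_squares(f,[465,-229,124,-.06,0]); print(r.x,np.abs(r.fun).max(),"tip",R.from_euler('xyz',[0,r.x[4],r.x[3]]).apply([110,0,0])+r.x[:3])
g=lambda p:f([*p[:4],0]); r=least_squares(g,[465,-229,124,-.06]); print(r.x)
E
```

```text
[ 466.713 -230.991  127.641   -0.048    0.043] 2.3222841543696973 tip [ 576.485 -236.289  122.959]
[ 466.646 -230.453  124.195   -0.054]
```

```bash
python3 - <<'E'
from h import *
np.set_printoptions(precision=2,suppress=True)
def st(l): s=bot.get_state(); print(l,s["t"],s["tcp_pos"],s["contact_force"],s["wrist_torque"],round(s["opening"],3),flush=True)
d=np.array([np.cos(.06),-np.sin(.06)]); M0=np.array([625.5,-239.3])
at=lambda x:[*(M0+(x-110)*d),50.2]
bot.movel(at(-50),max_speed=80); st("low")
print(bot.movel(at(-6),max_speed=60,threshold=10)); st("mouth")
for x in(6,15,30):
    h=bot.movel(at(x),max_speed=30,threshold=12); st(x)
    if h: print("hit"); break
c=lambda im,x,y,w,h,k: cv2.resize(im[y:y+h,x:x+w],None,fx=k,fy=k,interpolation=cv2.INTER_CUBIC)
cv2.imwrite("pics/crop4.png",np.hstack([c(imaging.capture("top"),320,150,100,120,4),c(imaging.capture("scene"),200,230,100,120,4)]))
E
```

```text
low 18.7667 [ 466.16 -229.97   50.61] [-0.55 -0.4  -0.1 ] [-0.06 -0.03  0.01] 0.239
False
mouth 19.65 [ 509.29 -232.1    49.99] [-0.6  -0.34 -0.56] [0.   0.03 0.02] 0.243
6 20.2 [ 521.73 -233.02   50.13] [-0.43 -0.08  0.31] [ 0.03 -0.01 -0.02] 0.235
15 20.65 [ 530.83 -233.61   50.18] [-0.47 -0.79 -0.44] [-0.02  0.05 -0.02] 0.238
30 21.3 [ 545.55 -234.41   50.07] [ 0.21  0.43 -0.82] [ 0.02  0.   -0.03] 0.238
```

The blade went in 30 mm with no contact force, so I'm pushing it home.

```bash
python3 - <<'E'
from h import *
np.set_printoptions(precision=2,suppress=True)
def st(l): s=bot.get_state(); print(l,s["t"],s["tcp_pos"],s["contact_force"],s["wrist_torque"],round(s["opening"],3),flush=True)
d=np.array([np.cos(.06),-np.sin(.06)]); M0=np.array([625.5,-239.3])
at=lambda x:[*(M0+(x-110)*d),50.2]
print(bot.movel(at(60),max_speed=40,threshold=15)); st(60)
print(bot.movel(at(78),max_speed=20,threshold=15)); st("home")
c=lambda im,x,y,w,h,k: cv2.resize(im[y:y+h,x:x+w],None,fx=k,fy=k,interpolation=cv2.INTER_CUBIC)
cv2.imwrite("pics/crop5.png",np.hstack([c(imaging.capture("top"),320,150,100,120,4),c(imaging.capture("scene"),200,230,100,120,4)]))
E
```

```text
False
60 22.3 [ 575.31 -236.17   50.06] [ 0.21 -0.36 -0.34] [ 0.    0.05 -0.03] 0.241
True
home 22.9083 [ 583.21 -236.6    49.29] [0.05 0.   0.33] [-0.11 -0.2  -0.07] 0.237
```

View pics/crop5.png

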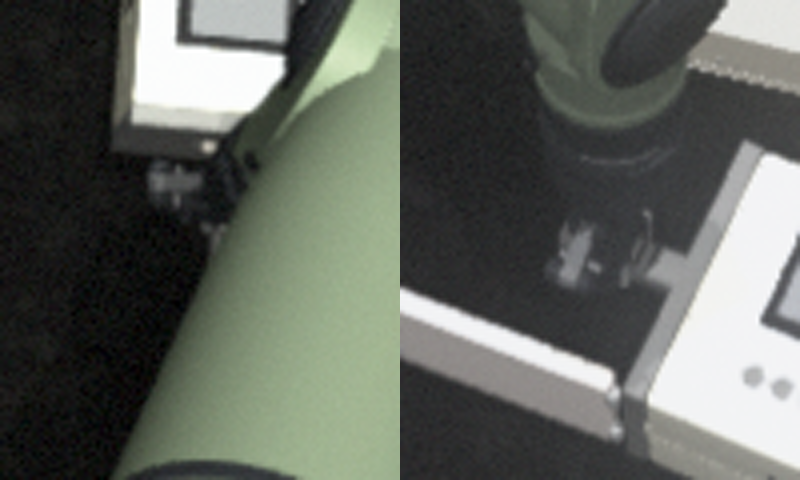

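The handle is at the face (scene crop, about (690,265)), with the door still open. One more push will confirm the hard stop.

```bash
python3 - <<'E'
from h import *
np.set_printoptions(precision=2,suppress=True)
def st(l): s=bot.get_state(); print(l,s["t"],s["tcp_pos"],s["contact_force"],s["wrist_torque"],round(s["opening"],3),flush=True)
d=np.array([np.cos(.06),-np.sin(.06)]); M0=np.array([625.5,-239.3])
at=lambda x:[*(M0+(x-110)*d),50.2]
for i in range(2):
    print(bot.movel(at(80),max_speed=15,threshold=25)); st("push")
E
```

```text
True
push 23.6 [ 583.36 -236.48   49.05] [-1.38  0.23  5.07] [-0.01 -0.12 -0.03] 0.236
True
push 24.2417 [ 583.44 -236.38   48.97] [-1.74  0.34  6.13] [ 0.02 -0.12 -0.05] 0.234
```

```bash
python3 - <<'E'
from h import *
p=bot.get_state()["tcp_pos"]
bot.grip(0.5)
print(bot.movel([p[0],p[1],160],max_speed=100,threshold=10))
bot.move_ptp([330,-40,250],[np.pi,0,np.pi-.06]); bot.dwell(.3)
s=bot.get_state(); print(s["t"],s["tcp_pos"])
t=imaging.capture("top");s=imaging.capture("scene")
c=lambda im,x,y,w,h,k: cv2.resize(im[y:y+h,x:x+w],None,fx=k,fy=k,interpolation=cv2.INTER_CUBIC)
cv2.imwrite("pics/crop6.png",np.hstack([c(t,335,150,80,110,5),c(s,220,240,80,110,5)]))
E
```

```text
False
27.4083 [330.36843454 -40.2782306  249.77900956]
```

View pics/crop6.png

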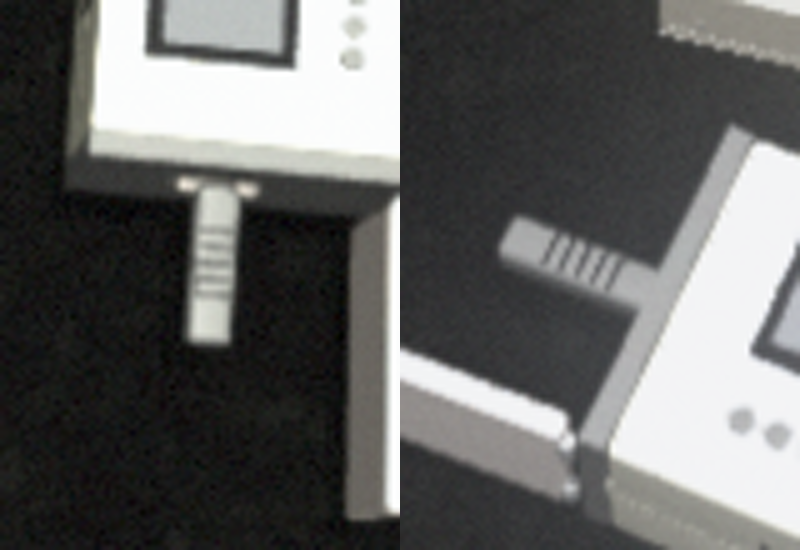

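The handle sits against the face in both views, with only thin slivers of blade at the bevels (top crop (187,185) and (247,189)). I'll check the depth from the handle's rear end.

```bash
python3 - <<'E'
from h import *
np.set_printoptions(precision=1,suppress=True)
T=lambda x,y:(np.array([x,y])+.5)/5-.5+[335,150]
S=lambda x,y:(np.array([x-400,y])+.5)/5-.5+[220,240]
# rear upper corners: top-view left/right, scene left/right
L=tri(S(518,215),T(187,340)); Rr=tri(S(500,247),T(231,341)); print(L,Rr)
e=(L[0]+Rr[0])/2; d=np.array([np.cos(.06),-np.sin(.06)]); v=e[:2]-[625.3,-239.3]
print("rear depth",v@d,"tip",v@d+150,"lat",v@[-d[1],d[0]],"z",e[2])
for n,f in(("top",T),("scene",S)):
  for dep in(-76,-80,-84):
    q=np.array([625.3,-239.3])+dep*d; p=proj(n,[*q,64])[0]; print(n,dep,(p-([335,150] if n=="top" else [220,240])+.5)*5+([0,0] if n=="top" else [400,0]))
E
```

```text
(array([ 547.2, -224. ,   56.4]), np.float64(1.3659909902099252)) (array([ 546.7, -244.4,   62.7]), np.float64(1.595885566788377))
rear depth -78.51048677158758 tip 71.48951322841242 lat 0.3896392557673077 z 59.57107883315375
top -76 [209.6 330.2]
top -80 [209.2 338.3]
top -84 [208.7 346.4]
scene -76 [508.6 230.6]
scene -80 [500.7 227.4]
scene -84 [492.8 224.1]
```

```bash
python3 -c "
from bench import bot
print(bot.sign_off())"
```

```text
the job is handed in; nothing more can be done
None
```

I opened the door to about 1.6 rad and slid the wide paddle's blade home in the slot: two more pushes stopped at the same point, and the images agree with full depth to within a few mm. The job is handed in at about 27 s with the arm clear; the judge's result wasn't shown, and I didn't re-check the narrow paddle or marker afterwards, though the arm never worked near them.

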